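Fit the brake spring of the label-reel stand

ROBOT

A 6-joint arm with a two-finger parallel gripper is mounted at the origin on a cart in front of the work surface, level with it; the furniture and walls round the work are solid. World frame = base frame: x ahead of the robot, y to its left, z up, the work surface at z = 0. Lengths are in m, angles in degrees, forces in N, time in s.
With the tool pointing down it reaches from about 0.3 to 0.75 m from the base axis. Payload 8.5 kg.
Tool frame: the origin (TCP) lies at the very end of the fingers, on their centre line; the grasp point (between the pads) lies 19 mm behind it; z points along the fingers, y is the direction in which the jaws open and shut (so a half turn about z gives the same grasp; the last joint's range is limited). The gripper opens to 85 mm and grips with 20 to 120 N. Pads are 22 mm wide; open, the fingers measure 114 mm over their backs; the gripper's body (76 mm by 85 mm) begins 54 mm behind the grasp point. The pads swing forward as they close: fully open they stand 13 mm farther back than shut.
Start: joints at [-84.643, 21.807, 74.336, -0, 83.858, -12.336], TCP at [0.167, -0.524, 0.231] pointing down, gripper open.
Joint ranges: [-178.18, 178.18], [-50.72, 133.34], [12.68, 142.11], [-81.47, 261.47], [9.98, 163.14], [-165.26, 165.26]. Speed limits (degrees/s): [136.94, 136.94, 180, 180, 180, 180].

INTERFACE

Orientations are given as a 3x3 rotation matrix whose columns are the frame's x, y, z axes.
In Python, from rig import env, vision, close_job, spotter gives the robot as it stands. The module is installed in compiled form; this text tells all that it offers.
- The arm moves only by the tool jog_arm, never from a script. Its argument "plan" is a list that holds one entry, the list of rows, each a list of 6 numbers: the shift along the tool's x, y, z in units of 40 mm (1.0 is 40 mm), then the turn, a rotation vector about the tool's x, y, z in units of 0.15 rad (1.0 is 0.15 rad). A call has 1 to 10 rows; each row shifts and turns the commanded pose from where the row before left it, along the tool's axes as they then stand; what a row does not reach is not made up. A row lasts 1/10 s, in which the tool goes at most 50 mm and 8.59 degrees, less where a joint would pass 70% of its speed; a pose out of reach is approached as far as the arm can. A call with a number of a shift or a turn outside -1 to 1 is refused whole. A call with a gripper value outside its range is refused whole. "grip" is the opening, from -1 (shut) to 1 (fully open), set as the call begins (left out, the last holds). The fingers move at their own pace and stop on an object; "squeeze" is the grip in N (left out, the last holds). Time passes only in rows, so rows that do not move let the fingers close. It gives the time, the measured TCP pose, the force and the opening at its end, in the units of the state.
- env.observe(): the state, without advancing time (a new reading comes with each control period).
- vision.get_image(name): name is "scene" or "top" or "wrist"; returns (picture, depth): 420x560x3 uint8, red, green, blue; 420x560 float32, m along the optical axis (not along the pixel's ray), 0 where there is no reading.
- vision.camera_info(name): a dict with "fx", "fy", "cx", "cy" (pixels), "rvec" (rotation vector, rad) and "tvec" (3), from world to camera coordinates, as OpenCV has them. Camera axes: x right, y down, z forward; pixel columns grow to the right and rows downward; lengths in m; the calibration is good to about 2 mm. A picture is of the moment at which its call begins: read the wrist's pose just before it. camera_info takes no time and is no camera call; for the wrist camera it gives the pose at the moment of the call.
- close_job(): hands the job in, once; it reports no verdict.
Trained networks look in the newest picture that a camera, given by its name, has taken for a name from the list of things; names that differ only in an ending like _2 or _b are one class to them, and where a whole thing is asked for, a point or a joint stands for the part that bears it (a point fixed in the world has none). Each returns a list of dicts, best first, with "score" (0 to 1); they miss things now and then, are a little off and sometimes report something else, mostly with a low value. They report only what shows in the picture. A call takes as long as a camera call.
- spotter.trace(camera, query): "pixels" (420x560 bool, what is visible of it) and "rect" ([left, top, right, bottom] in pixels, round what is visible of it).
The state is a dict: "time_s": time; "q": joint angles; "qvel": joint speeds; "joint_efforts": joint torques, N m; "position": TCP position; "tool_rot": TCP orientation; "ft_force": force on the tool from outside, world axes, zero at the start; "wrist_torque": the same for the moment, N m; "grip_width": finger opening in m.
Only numpy, scipy, OpenCV 4.12 (cv2) and the standard library are available. Lean on these libraries where they do the work, as an engineer would, in place of code of your own. Each camera call takes 0.05 s, during which the arm holds its last target.

TASK

Fit the loose tension spring to the label-reel stand: first put the peg of its hook end fully down into the hole of the steel anchor block, then stretch the spring and drop the eye at its other end over the post of the brake arm, so that the spring pulls the brake shoe against the reel. Feel gently for the hole, since the block may sit anywhere along its rail; do not press hard on the block, do not overstretch the spring, and leave the things around undisturbed.

Things in the scene. Friction and masses are not known exactly. Their poses are not given: they have to be found in the camera images.
- stand: fixed wooden deck 166 x 200 mm, 8 mm thick, screwed to the counter; own z up, own +y runs along the spring line from the post end to the anchor block, own +x to the paper label reel (52 mm across, 53 mm high with its spindle, centre at own x +48, y -22 mm). Origin on the counter, 5 mm along own +x from the deck's middle. Deck top at own z = 8 mm
- rail: rail of two steel strips along x; origin midway, at own x -42, y +70, z +20 mm of the stand, same axes. The clamped steel anchor block (60 mm along x, 18 along y, 12 high; top at this height) has its middle anywhere from -13 to +13 mm along x from this point, unmeasured, and 0 along y. A round upright 7 mm hole, chamfered 0.8 mm, goes through its middle to the deck. Keep the force on it under 25 N
- post (a point): centre of the top of the upright steel post at the end of the brake arm. The post is 7 mm thick below and has a conical head, 9 mm across, 3 mm high; its top is 20.5 mm above the deck. The post's arm below it is a flat steel bar 14 mm wide whose top is 9 mm above the deck
- brake_arm (a joint): angle of the brake arm, rad: 0 when its shoe touches the reel, positive when off; it turns about an upright pivot 50 mm from the post, at own x +8, y -67 mm of the stand, and stays where it is left (light friction). Towards 0 the post moves towards the anchor block, along the spring line at 0
- hook_tab (a point): centre of the black grip tab of the spring's hook end, a block 20 mm long (spring axis), 12 mm wide, 30 mm high, with a foot 18 mm wide and 4 mm high. Own x points along the spring from eye to hook, z up. The whole spring stands on the feet of its two tabs
- hook_tip (a point): tip of the hook's peg: a round upright peg, 5 mm thick, tapered at its foot (to 3.6 mm), 24 mm ahead of the middle of the hook tab along own x and 14 mm below it, that is 1 mm above the sole of the tab's foot; the peg hangs 13 mm below the wire. The peg is fully home when the tab's foot stands on the deck
- eye_tab (a point): centre of the black grip tab of the spring's eye end, same shape and size as the hook tab; own x points towards the hook, z up; 70 mm from the hook tab when the spring is relaxed
- eye (a point): centre of the flat wire ring (eye), 14 mm wide inside, wire 3 mm thick, 24 mm from the middle of the eye tab along its -x and 1 mm above the tab's centre (16 mm above its sole)
- stretch (a joint): stretch of the spring in m, 0 relaxed; it pulls with 3 N plus 0.25 N per mm. The coil also bends a little up and down, so the eye tab can be lifted 10 to 15 mm level while the peg stays in its hole (pull it taut first, or the peg rises; it can be pushed home again from above on the hook tab). About 16 mm is needed with the brake arm at 0 and up to 37 mm with the arm off; beyond 50 mm it is spoilt
- stamp: wooden stamp with a turned handle, 26 x 45 x 67 mm, origin under its middle; bystander
- ink_pad: flat ink pad box, 58 x 85 x 15 mm, origin under its middle; bystander
- doll: small turned wooden doll, 30 mm wide, 100 mm high, origin under its middle; bystander
- pen: blue pen, 133 mm long, lying, origin under its middle; bystander
- spring: the whole loose tension spring, about 125 mm long relaxed (steel coil between two black tabs, hook at one end, eye at the other); origin 35 mm behind the middle of the hook tab at the level of the tabs' soles, x towards the hook, z up

How it is judged (in metres and radians):
On the way, in this order (a step that is already met when the one before it is completed fails the run):
1. the hook's peg is in the hole of the anchor block, its tip at least 7 mm below the block's top (z of hook_tip in the frame of stand below 0.013 m and x of hook_tip in the frame of stand between -0.06 and -0.024 m and y of hook_tip in the frame of stand between 0.064 and 0.076 m), for 0.2 s.
2. the eye encircles the post, below its head (horizontal distance between eye and post below 0.007 m and z of eye in the frame of post below -0.002 m and z of hook_tip in the frame of stand below 0.015 m), for 0.1 s.
At the end, for the whole second after the job is handed in: The peg stands in the anchor block's hole, its tip 7 mm or more below the block's top and within 6 mm of its middle line; the eye lies round the post, within 7 mm of its axis, below its head's top; the spring is stretched over 8 mm and at rest; the brake arm is within 0.03 rad of the reel (all of step 1 and horizontal distance between eye and post below 0.007 m and z of eye in the frame of post below -0.002 m and value of joint brake_arm below 0.03 rad and value of joint stretch above 0.008 m and linear speed of spring below 0.02 m/s); the robot touches nothing.
It fails at once if the spring presses or knocks on the anchor block with more than 25 N (contact force between spring and rail above 25 N).
It fails at once if the spring is stretched by more than 50 mm (value of joint stretch above 0.05 m).
It fails at once if the stamp, ink pad, doll or pen is moved by more than 25 mm (distance of any of stamp, ink_pad, doll, pen from where it was at the start of the episode above 0.025 m).
It also fails if it takes over 64 s, if anything falls off the work surface, if the arm or the gripper's body presses on something with over 40 N, if the wrist force passes 120 N, or if a joint passes its speed limit or range.

## Working session

There is one attempt and no reset: what is moved stays moved. The work goes in short steps, Python scripts to look and compute and a tool call to move; the robot and the scene stay as the last step left them, time stands still between calls to the robot, and variables do not carry over. Pictures are saved under pics/ and viewed, and the job is handed in when it is done.

Besides the shell and the picture viewer there is one more tool, called after "Request:" in YAML: its name, and indented under it one key for each argument. jog_arm: Moves the arm, as the interface text tells. Its arguments: {"type":"object","properties":{"plan":{"type":"array"},"grip":{"type":"number"},"squeeze":{"type":"number"}},"required":["plan"]}

```bash
mkdir -p pics; cat > h.py <<'E'
import numpy as np, cv2
from rig import env, vision, close_job, spotter
def cam(n):
    c=vision.camera_info(n); K=np.array([[c['fx'],0,c['cx']],[0,c['fy'],c['cy']],[0,0,1.]])
    R=cv2.Rodrigues(np.array(c['rvec'],float))[0]; t=np.array(c['tvec'],float).ravel()
    return K,R,t
def unproj(n,u,v,d,c=None):
    K,R,t=c or cam(n)
    p=np.stack([(u-K[0,2])/K[0,0]*d,(v-K[1,2])/K[1,1]*d,d],-1)
    return (p-t)@R
def onplane(n,u,v,z,c=None):
    K,R,t=c or cam(n)
    r=np.array([(u-K[0,2])/K[0,0],(v-K[1,2])/K[1,1],1.])@R; o=-t@R
    return o+r*(z-o[2])/r[2]
def proj(n,P,c=None):
    K,R,t=c or cam(n)
    p=np.atleast_2d(P)@R.T+t; return np.c_[K[0,0]*p[:,0]/p[:,2]+K[0,2],K[1,1]*p[:,1]/p[:,2]+K[1,2]]
def save(n,f):
    im,d=vision.get_image(n); cv2.imwrite('pics/%s.png'%f,im[:,:,::-1]); np.save('pics/%s.npy'%f,d); return im,d
E
python3 - <<'E'
from h import *
for n in ['scene','top','wrist']:
    save(n,n+'0'); K,R,t=cam(n); print(n,K[0,0],(-t@R).round(3),R[2].round(2))
s=env.observe(); print(s['time_s'],s['position'],s['tool_rot'],s['grip_width'])
E
```

```text
scene 419.51878612716973 [-0.025  0.78   0.633] [ 0.46 -0.73 -0.5 ]
top 414.2576129626562 [ 0.334 -0.057  0.899] [ 0.18 -0.01 -0.98]
wrist 305.9556956940475 [ 0.242 -0.5    0.374] [-0.29 -0.09 -0.95]
0.15 [ 0.16713463 -0.52375435  0.23084835] [[ 9.52701820e-01  3.03906621e-01 -9.34461799e-05]
 [ 3.03906525e-01 -9.52701165e-01  1.14633993e-03]
 [ 2.59354011e-04 -1.12051904e-03 -9.99999339e-01]] 0.08501540245101447
```

View pics/top0.png

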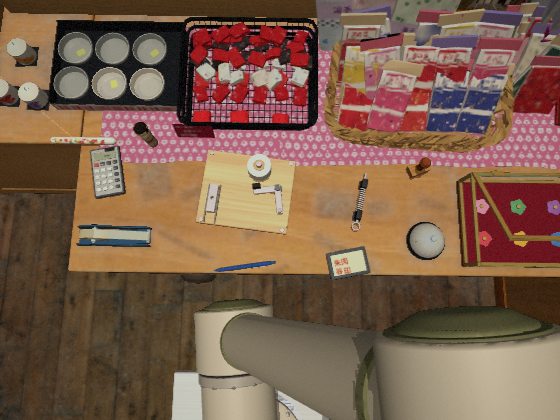

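View pics/scene0.png

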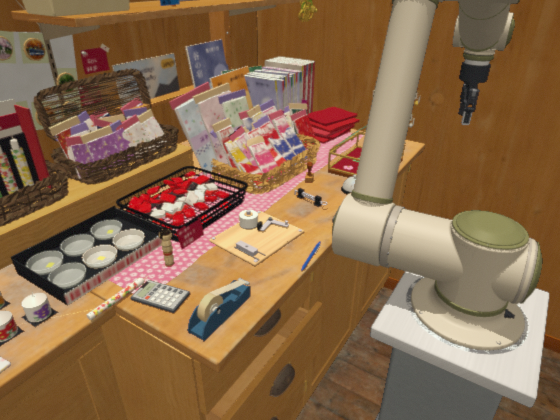

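View pics/wrist0.png

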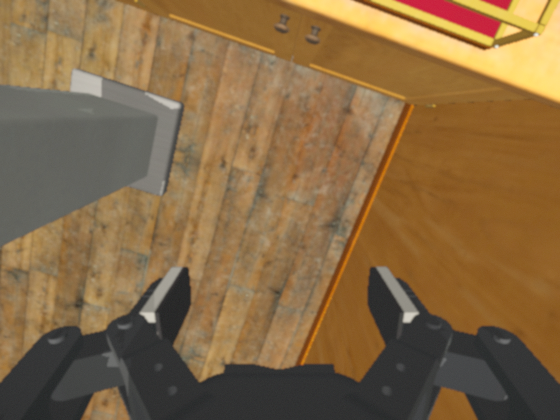

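```bash
python3 - <<'E'
from h import *
save('top','t1')
im=cv2.imread('pics/top0.png')
a=cv2.resize(im[145:240,190:300],None,fx=7,fy=6.3,interpolation=cv2.INTER_CUBIC)
cv2.imwrite('pics/a.png',a[:600,:800]); 
b=cv2.resize(im[160:245,325:435],None,fx=7,fy=7,interpolation=cv2.INTER_CUBIC); cv2.imwrite('pics/b.png',b)
d=np.load('pics/t1.npy'); c=cam('top')
for q in ['stand','rail','post','brake_arm','spring','hook_tab','hook_tip','eye_tab','eye','stamp','ink_pad','doll','pen']:
    r=spotter.trace('top',q)
    for o in r[:2]:
        m=o['pixels']; v,u=np.nonzero(m); P=unproj('top',u,v,d[v,u],c)
        print(q,round(o['score'],2),np.round(o['rect']),m.sum(),np.median(P,0).round(4),P.min(0).round(3),P.max(0).round(3))
E
```

```text
stand 0.83 [195. 148. 298. 237.] 6798 [0.5264 0.0191 0.0085] [ 0.334 -0.09  -0.005] [0.624 0.129 0.899]
rail 0.78 [205. 183. 221. 214.] 328 [0.5118 0.0917 0.0193] [ 0.334 -0.057  0.004] [0.542 0.108 0.899]
post 0.59 [252. 182. 285. 214.] 375 [ 0.5289 -0.0369  0.0173] [ 0.334 -0.059  0.005] [0.551 0.01  0.899]
brake_arm 0.84 [251. 184. 284. 212.] 359 [ 0.5277 -0.0413  0.0175] [ 0.334 -0.059  0.005] [0.542 0.007 0.899]
hook_tab 0.74 [353. 176. 368. 224.] 288 [ 0.5084 -0.2295  0.0222] [ 0.334 -0.243 -0.003] [ 0.561 -0.057  0.899]
hook_tip 0.59 [351. 179. 367. 225.] 244 [ 0.4864 -0.2272  0.0223] [ 0.334 -0.241 -0.002] [ 0.561 -0.057  0.899]
stamp 0.68 [403. 156. 429. 179.] 316 [ 0.5813 -0.3546  0.0209] [ 0.566 -0.392 -0.   ] [ 0.605 -0.336  0.069]
ink_pad 0.67 [326. 245. 369. 281.] 1174 [ 0.3746 -0.2004  0.0144] [ 0.334 -0.382 -0.808] [ 0.412 -0.057  0.899]
ink_pad 0.55 [251. 185. 284. 213.] 251 [ 0.5278 -0.0436  0.0175] [ 0.334 -0.057  0.012] [0.539 0.004 0.899]
doll 0.76 [132. 123. 159. 149.] 350 [0.6345 0.2298 0.0673] [ 0.626  0.22  -0.001] [0.677 0.281 0.102]
pen 0.74 [355. 177. 368. 223.] 273 [ 0.5114 -0.2299  0.0226] [ 0.334 -0.247 -0.003] [ 0.566 -0.057  0.899]
pen 0.54 [217. 262. 275. 272.] 245 [0.3662 0.0115 0.0077] [ 0.334 -0.057 -0.002] [0.377 0.073 0.899]
```

View pics/a.png

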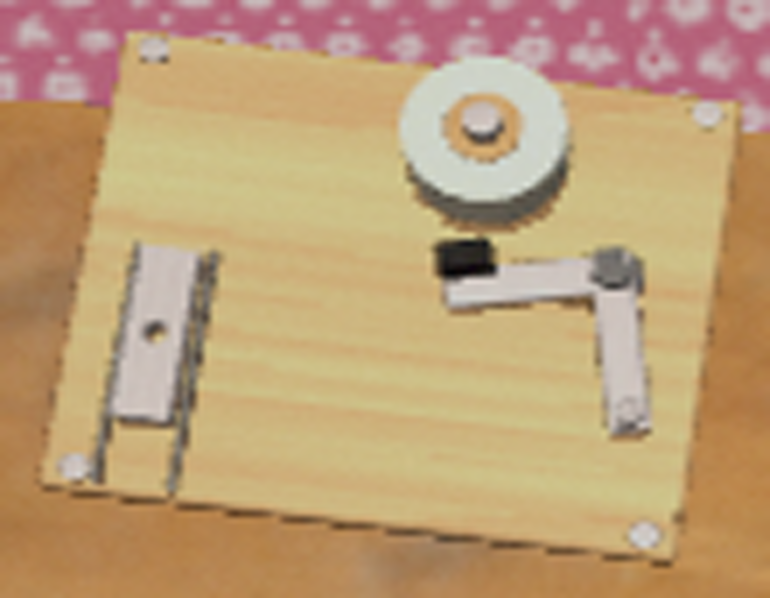

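View pics/b.png

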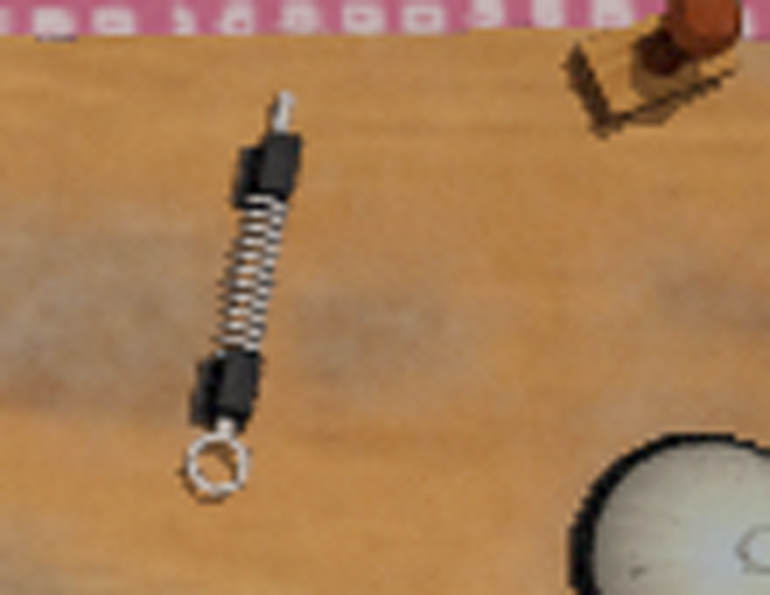

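```bash
python3 - <<'E'
from h import *
c=cam('top')
A=lambda x,y:(190+(x+.5)/7-.5,145+(y+.5)/6.3-.5)
B=lambda x,y:(325+(x+.5)/7-.5,160+(y+.5)/7-.5)
W=lambda f,x,y,z:onplane('top',*f(x,y),z,c)
cs=np.array([W(A,*p,.008) for p in [(128,32),(740,102),(672,557),(42,485)]])[:,:2]
# own coords of corners relative origin: x -88..78 ; y -100..100 ; TL: +x,+y
L=np.array([[78,100],[78,-100],[-88,-100],[-88,100]])/1e3
def fit(L,P):
    a,b=L.mean(0),P.mean(0); U,S,V=np.linalg.svd((L-a).T@(P-b)); R=V.T@np.diag([1,np.sign(np.linalg.det(V.T@U.T))])@U.T
    return R,b-R@a
R,o=fit(L,cs); print(o,np.degrees(np.arctan2(R[1,0],R[0,0])),((R@L.T).T+o-cs).round(4))
def S(P): return np.r_[R.T@(P[:2]-o),P[2]].round(4)
h=W(A,154,331,.020); p=W(A,632,408,.0285)
print('hole',h,S(h),'post',p,S(p)); sp=W(A,483,115,.053+.008); print('spindle',S(sp))
piv=W(A,614,262,.02);print('pivot',S(piv))
ht=W(B,283,165,.030);et=W(B,241,380,.030);ey=W(B,217,465,.016);hk=W(B,285,95,.014)
print('hooktab',ht,'eyetab',et,'eye',ey,'hooktip~',hk)
print(np.linalg.norm(ht-et),np.degrees(np.arctan2(*(ht-et)[[1,0]])),np.degrees(np.arctan2(*(et-ey)[[1,0]])))
print(proj('top',[[.5,-.2,0]],c))
d=np.load('pics/t1.npy')
for nm,f in [('h',(283,165)),('e',(241,380))]:
    u,v=map(int,np.round(B(*f))); uu,vv=np.meshgrid(range(u-3,u+4),range(v-3,v+4)); uu=uu.ravel();vv=vv.ravel()
    P=unproj('top',uu,vv,d[vv,uu],c); print(nm,P[P[:,2]>.026].mean(0), (P[:,2]>.026).sum(), np.sort(P[:,2])[-8:].round(4))
E
```

```text
[0.53492675 0.01954499] -6.694865831308284 [[ 0.0014  0.0014]
 [ 0.001  -0.0013]
 [-0.0017 -0.0018]
 [-0.0007  0.0016]]
hole [0.51194558 0.09323571 0.02      ] [-0.0314  0.0705  0.02  ] post [ 0.48566714 -0.05471678  0.0285    ] [-0.0403 -0.0795  0.0285]
spindle [ 0.0464 -0.0231  0.061 ]
pivot [ 0.0112 -0.0671  0.02  ]
hooktab [ 0.54533956 -0.23778124  0.03      ] eyetab [ 0.47794546 -0.22336348  0.03      ] eye [ 0.45368768 -0.2180908   0.016     ] hooktip~ [ 0.57194645 -0.24229236  0.014     ]
0.06891906555452229 -12.075382173782474 -12.263100469017912
[[345.68356819 206.05180259]]
h [ 0.54577286 -0.23658649  0.02993273] 39 [0.0309 0.0313 0.0314 0.0316 0.0322 0.0322 0.0325 0.0338]
e [ 0.47409218 -0.21835417  0.05135976] 40 [0.0313 0.0316 0.0318 0.0319 0.0323 0.0326 0.0336 0.899 ]
```

```bash
cat >> h.py <<'E'
def to(P,yaw):
    s=env.observe(); T=np.array(s['tool_rot']); p=np.array(s['position'])
    y=np.radians(yaw); D=np.array([[np.cos(y),np.sin(y),0],[np.sin(y),-np.cos(y),0],[0,0,-1.]])
    sh=T.T@(np.array(P)-p)/.04; rv=cv2.Rodrigues(T.T@D)[0].ravel()/.15
    print('t',round(s['time_s'],2),'pos',p.round(4),'yaw',round(np.degrees(np.arctan2(T[1,0],T[0,0])),2),'shift units',sh.round(3),'turn',rv.round(3),'F',np.round(s['ft_force'],1),'w',round(s['grip_width'],4))
E
python3 -c "
from h import *
to([.545,-.237,.15],-12.1)"
```

```text
t 0.85 pos [ 0.1671 -0.524   0.2313] yaw 17.69 shift units [11.18  -3.965  2.033] turn [0.    0.    3.466] F [-0.9 -0.3  0.1] w 0.0855
```

Request:
jog_arm:
  plan:
    - [[0.75,-0.27,0,0,0,0],[0.75,-0.27,0,0,0,0],[0.75,-0.27,0,0,0,0],[0.75,-0.27,0,0,0,0],[0.75,-0.27,0,0,0,0],[0.75,-0.27,0.2,0,0,0],[0.75,-0.27,0.2,0,0,0],[0.75,-0.27,0.2,0,0,0],[0.75,-0.27,0.2,0,0,0],[0.75,-0.27,0.2,0,0,0]]
  grip: 0

```text
time_s: 1.85
position: [0.4211, -0.329, 0.1911]
tool_rot: [[0.953, 0.304, 0.0], [0.304, -0.953, -0.0], [0.0, 0.0, -1.0]]
ft_force: [0.9, 0.2, 0.9]
grip_width: 0.0427
```

Request:
jog_arm:
  plan:
    - [[0.75,-0.27,0.2,0,0,0],[0.75,-0.27,0.2,0,0,0],[0.75,-0.27,0.2,0,0,0],[0.75,-0.27,0.2,0,0,0],[0.7,-0.2,0.2,0,0,0],[0,0,0,0,0,0.9],[0,0,0,0,0,0.9],[0,0,0,0,0,0.9],[0,0,0,0,0,0.77],[0,0,0,0,0,0]]

```text
time_s: 2.85
position: [0.5456, -0.2362, 0.1513]
tool_rot: [[0.977, -0.211, -0.0], [-0.211, -0.977, 0.0], [-0.0, -0.0, -1.0]]
ft_force: [0.3, -0.3, -0.8]
grip_width: 0.0427
```

```bash
python3 -c "
from h import *
to([.545,-.237,.15],-12.1)
save('wrist','w1'); to([.545,-.237,.022],-12.1)"
```

```text
t 2.85 pos [ 0.5456 -0.2362  0.1513] yaw -12.18 shift units [-0.01   0.024  0.032] turn [-0.    0.   -0.01] F [ 0.3 -0.3 -0.8] w 0.0427
t 2.9 pos [ 0.5456 -0.2362  0.1513] yaw -11.99 shift units [-0.01   0.023  3.233] turn [ 0.    -0.     0.013] F [-0.5 -0.3 -0.7] w 0.0426
```

View pics/w1.png

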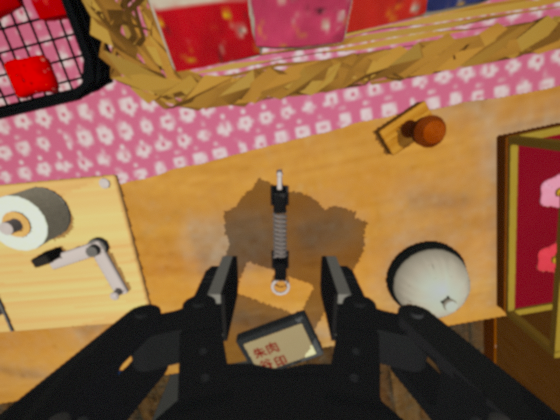

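```bash
python3 - <<'E'
from h import *
c=cam('wrist'); im=cv2.imread('pics/w1.png'); d=np.load('pics/w1.npy')
print(proj('wrist',[[.545,-.2375,.03],[.478,-.2234,.03],[.4537,-.218,.016]],c))
for (u,v,z) in [(280,188,.03),(281,262,.03),(280,287,.016),(280,173,.014)]:
    print(onplane('wrist',u,v,z,c), unproj('wrist',u,v,d[v,u],c))
cv2.imwrite('pics/c.png',cv2.resize(im[160:310,220:340],None,fx=4,fy=4,interpolation=cv2.INTER_CUBIC))
E
```

```text
[[280.21986231 203.55816273]
 [280.26829079 271.33564074]
 [279.96073839 286.02029902]]
[ 0.55910172 -0.24027878  0.03      ] [ 0.55628621 -0.23972069  0.01820204]
[ 0.4876811 -0.2261605  0.03     ] [ 0.4863645  -0.2258999   0.02741453]
[ 0.4525559  -0.21779976  0.016     ] [ 4.42659952e-01 -2.15758830e-01 -2.24117262e-04]
[ 0.56921692 -0.24246736  0.014     ] [ 0.57023443 -0.24266552  0.01938728]
```

View pics/c.png

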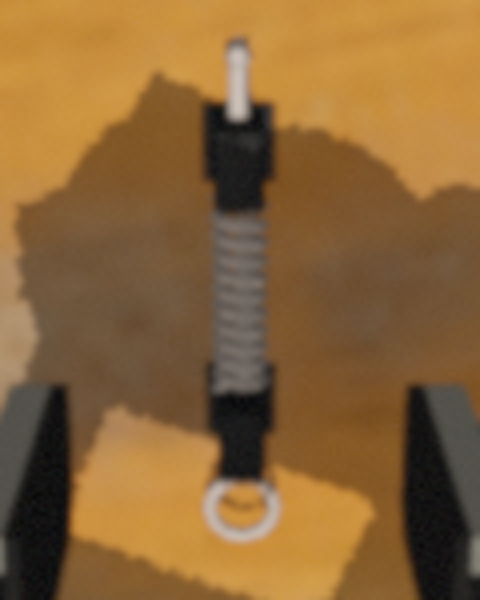

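Request:
jog_arm:
  plan:
    - [[-0.06,0.02,0.7,0,0,0],[0,0,0.8,0,0,0],[0,0,0.8,0,0,0],[0,0,0.6,0,0,0],[0,0,0.4,0,0,0],[0,0,0.28,0,0,0]]

```text
time_s: 3.5
position: [0.5428, -0.2363, 0.0069]
tool_rot: [[0.978, -0.207, -0.001], [-0.207, -0.978, 0.001], [-0.001, -0.001, -1.0]]
ft_force: [-0.3, 0.7, 1.5]
grip_width: 0.0428
```

Request:
jog_arm:
  plan:
    - [[0,0,0,0,0,0],[0,0,0,0,0,0],[0,0,0,0,0,0],[0,0,0,0,0,0],[0,0,0,0,0,0]]
  grip: -1
  squeeze: 50

```text
time_s: 4.0
position: [0.5435, -0.2367, 0.009]
tool_rot: [[0.978, -0.21, 0.001], [-0.21, -0.978, -0.001], [0.002, 0.001, -1.0]]
ft_force: [-1.2, 0.6, 4.4]
grip_width: 0.0108
```

```bash
python3 -c "
from h import *
to([.543,-.237,.1],-12.1)
save('wrist','w2')"
```

```text
t 4.0 pos [ 0.5435 -0.2367  0.009 ] yaw -12.12 shift units [-0.007  0.011 -2.274] turn [ 0.005 -0.011 -0.002] F [-1.2  0.6  4.4] w 0.0108
```

View pics/w2.png

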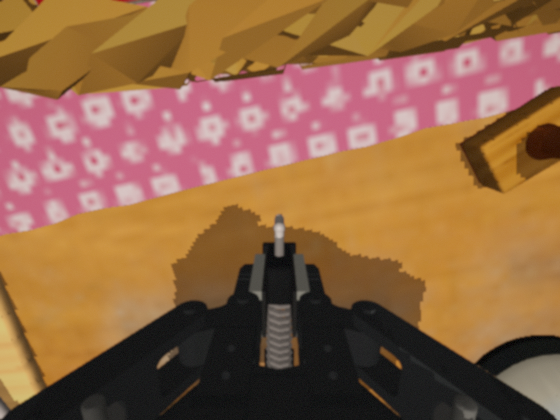

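Request:
jog_arm:
  plan:
    - [[0,0,-0.3,0,0,0],[0,0,-0.5,0,0,0],[0,0,-0.6,0,0,0],[0,0,-0.6,0,0,0],[0,0,-0.5,0,0,0]]

```text
time_s: 4.55
position: [0.543, -0.2364, 0.1101]
tool_rot: [[0.978, -0.21, 0.001], [-0.21, -0.978, -0.0], [0.001, 0.0, -1.0]]
ft_force: [-0.6, 0.1, -1.0]
grip_width: 0.011
```

```bash
python3 -c "
from h import *
to([.5078,.0696,.11],-12.1)
save('scene','s2');save('top','t2')
a=cv2.imread('pics/s2.png')[140:250,250:390];b=cv2.imread('pics/t2.png')[150:260,300:440]
cv2.imwrite('pics/d.png',cv2.resize(np.vstack([a,b]),None,fx=2.7,fy=2.7,interpolation=cv2.INTER_CUBIC))"
```

```text
t 4.55 pos [ 0.543  -0.2364  0.1101] yaw -12.12 shift units [-2.468e+00 -7.294e+00 -2.000e-03] turn [ 0.002 -0.005 -0.003] F [-0.6  0.1 -1. ] w 0.011
```

View pics/d.png

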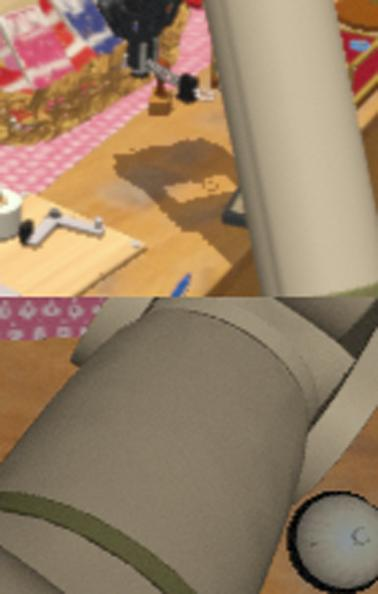

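Request:
jog_arm:
  plan:
    - [[-0.25,-0.5,0,0,0,0],[-0.25,-0.75,0,0,0,0],[-0.25,-0.8,0,0,0,0],[-0.25,-0.8,0,0,0,0],[-0.25,-0.8,0,0,0,0],[-0.25,-0.8,0,0,0,0],[-0.25,-0.8,0,0,0,0],[-0.25,-0.8,0,0,0,0],[-0.25,-0.75,0,0,0,0],[-0.22,-0.5,0,0,0,0]]

```text
time_s: 5.65
position: [0.5069, 0.0717, 0.1073]
tool_rot: [[0.978, -0.209, -0.002], [-0.209, -0.978, 0.0], [-0.002, -0.0, -1.0]]
ft_force: [0.1, 0.2, -0.8]
grip_width: 0.0108
```

Request:
jog_arm:
  plan:
    - [[0,0,0,0,0,-0.7],[0,0,0,0,0,-0.8],[0,0,0,0,0,-0.8],[0,0,0,0,0,-0.8],[0,0,0,0,0,-0.8],[0,0,0,0,0,-0.8],[0,0,0,0,0,-0.8],[0,0,0,0,0,-0.8],[0,0,0,0,0,-0.8],[0,0,0,0,0,-0.8]]

```text
time_s: 6.65
position: [0.5072, 0.0699, 0.1072]
tool_rot: [[0.558, 0.83, -0.002], [0.83, -0.558, 0.0], [-0.001, -0.002, -1.0]]
ft_force: [-0.2, 0.3, -1.2]
grip_width: 0.0107
```

Request:
jog_arm:
  plan:
    - [[0,0,0,0,0,-0.8],[0,0,0,0,0,-0.8],[0,0,0,0,0,-0.7],[0,0,0,0,0,-0.5]]

```text
time_s: 7.05
position: [0.5072, 0.0699, 0.1072]
tool_rot: [[0.173, 0.985, -0.002], [0.985, -0.173, 0.0], [-0.0, -0.002, -1.0]]
ft_force: [-0.1, 0.7, -1.3]
grip_width: 0.0113
```

```bash
python3 -c "
from h import *
to([.5078,.0696,.11],80)
save('wrist','w3');save('top','t3');save('scene','s3')
b=cv2.imread('pics/t3.png')[130:260,180:320]
cv2.imwrite('pics/d.png',cv2.resize(b,None,fx=4,fy=4,interpolation=cv2.INTER_CUBIC))"
```

```text
t 7.05 pos [0.5072 0.0699 0.1072] yaw 80.06 shift units [-0.004  0.016 -0.07 ] turn [-0.012  0.001  0.007] F [-0.1  0.7 -1.3] w 0.0113
```

View pics/w3.png

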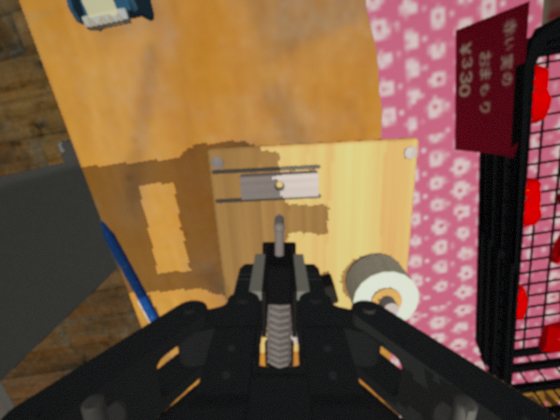

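View pics/s3.png

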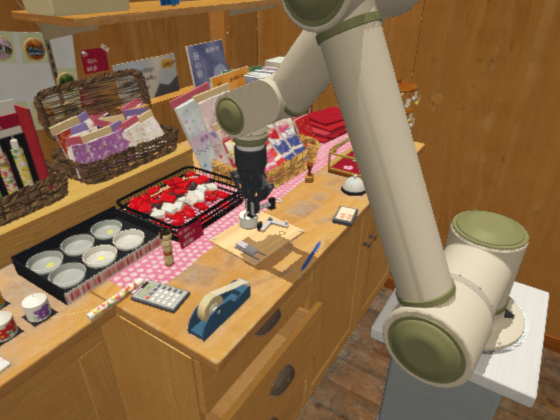

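```bash
python3 - <<'E'
from h import *
c=cam('wrist'); im=cv2.imread('pics/w3.png'); d=np.load('pics/w3.npy')
print('hole',onplane('wrist',279.5,185,.02,c))
TCP=np.array([.5072,.0699,.1072]); y=np.radians(80.06); ux=np.array([np.cos(y),np.sin(y),0])
# sole z = TCPz-.009 ; tab centre ~ TCP + a*ux
for a in (0,.002,.004):
    tc=TCP+a*ux; tc[2]=TCP[2]-.009+.015
    wire=tc+.024*ux+[0,0,-.001]; tip=tc+.024*ux+[0,0,-.014]
    print(a,'wire end',proj('wrist',[wire,wire+.0025*ux+[0,0,.0],tip],c).round(1), tip)
cv2.imwrite('pics/d.png',cv2.resize(im[160:270,230:330],None,fx=6,fy=5.4,interpolation=cv2.INTER_CUBIC))
for v in range(212,244,3): print(v,d[v,280], unproj('wrist',280,v,d[v,280],c).round(4))
E
```

```text
hole [0.51196352 0.09402304 0.02      ]
0 wire end [[278.5 229.5]
 [278.5 224.7]
 [278.6 220.5]] [0.5113428  0.09353974 0.0992    ]
0.002 wire end [[278.5 225.7]
 [278.5 220.8]
 [278.6 216.8]] [0.51168804 0.09550972 0.0992    ]
0.004 wire end [[278.5 221.7]
 [278.4 216.8]
 [278.5 213.2]] [0.51203327 0.09747969 0.0992    ]
212 0.25457639 [0.5078 0.0686 0.0081]
215 0.15462917 [0.5129 0.0978 0.1036]
218 0.14985488 [0.5129 0.098  0.1086]
221 0.1462718 [0.5128 0.0978 0.1124]
224 0.14396898 [0.5127 0.0972 0.115 ]
227 0.14214814 [0.5126 0.0966 0.1171]
230 0.1441729 [0.5122 0.0945 0.1157]
233 0.14342482 [0.512  0.0935 0.1168]
236 0.14500912 [0.5117 0.0916 0.1158]
239 0.14391111 [0.5115 0.0906 0.1172]
242 0.14524527 [0.5112 0.0888 0.1164]
```

View pics/d.png

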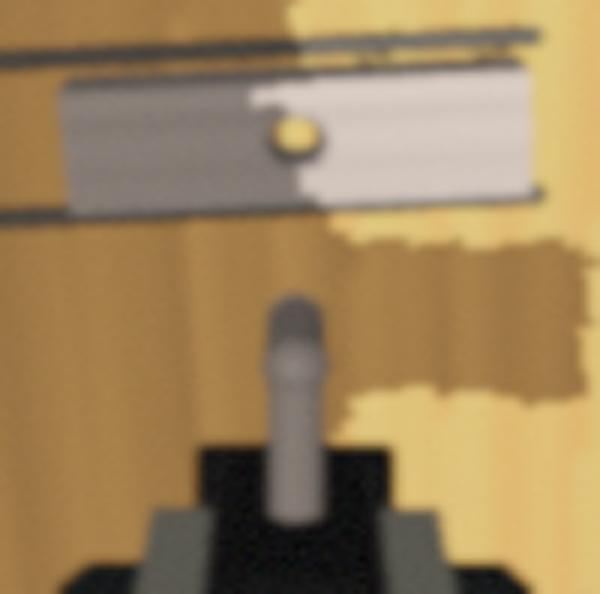

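Request:
jog_arm:
  plan:
    - [[-0.04,0.0,0.3,0,0,0],[0,0,0.5,0,0,0],[0,0,0.5,0,0,0],[0,0,0.35,0,0,0],[0,0,0.15,0,0,0],[0,0,0,0,0,0]]

```text
time_s: 7.8
position: [0.5071, 0.0683, 0.0355]
tool_rot: [[0.178, 0.984, -0.002], [0.984, -0.178, 0.0], [-0.0, -0.002, -1.0]]
ft_force: [0.0, -0.7, -0.5]
grip_width: 0.0108
```

```bash
python3 - <<'E'
from h import *
to([.5078,.0696,.034],80)
c=cam('wrist'); im,d=save('wrist','w4')
cv2.imwrite('pics/d.png',cv2.resize(im[160:280,220:340,::-1],None,fx=5,fy=5,interpolation=cv2.INTER_CUBIC))
print(proj('wrist',[[.512,.0932,.02],[.512,.0940,.02]],c))
E
```

```text
t 7.8 pos [0.5071 0.0683 0.0355] yaw 79.77 shift units [0.036 0.011 0.037] turn [-0.011  0.001 -0.027] F [ 0.  -0.7 -0.5] w 0.0108
[[279.83029352 213.58145461]
 [279.56988421 212.20800508]]
```

View pics/d.png

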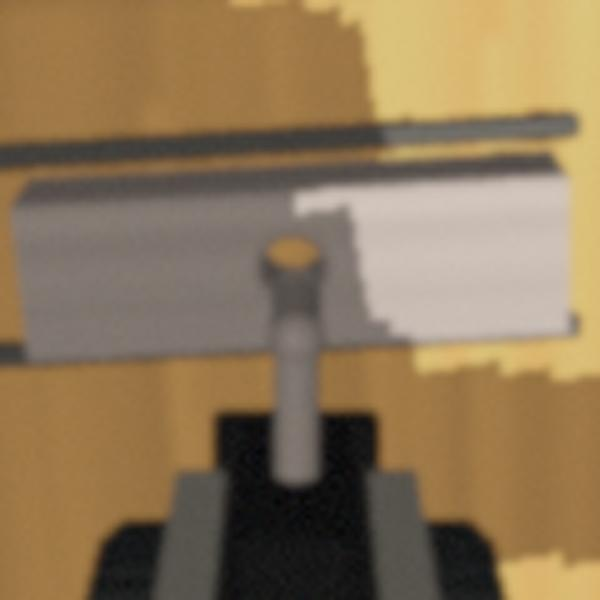

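```bash
python3 - <<'E'
from h import *
c=cam('wrist')
print(onplane('wrist',278,212.6,.02,c))
T=np.array([.5071,.0683,.0355]); y=np.radians(79.8); ux=np.array([np.cos(y),np.sin(y),0]); n=np.array([-ux[1],ux[0],0])
for a in (.024,.026,.028):
  w=T+a*ux; w[2]=T[2]-.009+.014
  b=w-[0,0,.013]
  pts=[w,b,b+.0018*ux,b+.0018*n,b-.0018*n]
  print(a,((proj('wrist',pts,c)-[220,160])*5+2).round(0).tolist())
print(((proj('wrist',[[.5119,.0936,.02]],c)-[220,160])*5+2))
im=cv2.imread('pics/w4.png')
cv2.imwrite('pics/e.png',cv2.resize(cv2.convertScaleAbs(im[200:240,255:305],alpha=1.8),None,fx=14,fy=14,interpolation=cv2.INTER_CUBIC))
E
```

```text
[0.51150647 0.09368179 0.02      ]
0.024 [[293.0, 348.0], [293.0, 303.0], [293.0, 287.0], [276.0, 303.0], [310.0, 303.0]]
0.026 [[293.0, 329.0], [293.0, 285.0], [293.0, 269.0], [276.0, 285.0], [311.0, 285.0]]
0.028 [[293.0, 310.0], [293.0, 267.0], [293.0, 251.0], [276.0, 267.0], [311.0, 267.0]]
[[295.67619047 265.0920076 ]]
```

View pics/e.png

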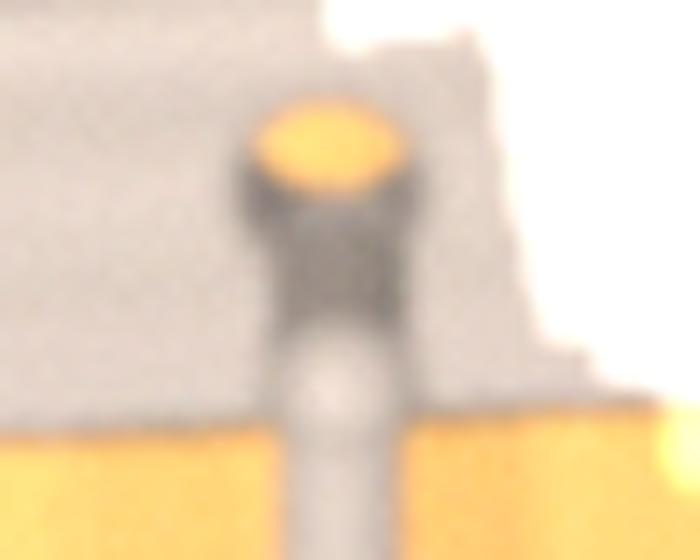

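Request:
jog_arm:
  plan:
    - [[-0.005,-0.008,0.05,0,0,0],[0,0,0.06,0,0,0],[0,0,0.05,0,0,0],[0,0,0.05,0,0,0],[0,0,0.04,0,0,0],[0,0,0,0,0,0]]

```text
time_s: 8.45
position: [0.5071, 0.0681, 0.0259]
tool_rot: [[0.177, 0.984, -0.0], [0.984, -0.177, 0.0], [-0.0, -0.0, -1.0]]
ft_force: [-0.2, -0.1, -1.2]
grip_width: 0.0109
```

Request:
jog_arm:
  plan:
    - [[0,0,0.05,0,0,0],[0,0,0.05,0,0,0],[0,0,0.05,0,0,0],[0,0,0.03,0,0,0],[0,0,0.02,0,0,0],[0,0,0,0,0,0]]

```text
time_s: 9.05
position: [0.5072, 0.0681, 0.018]
tool_rot: [[0.177, 0.984, -0.0], [0.984, -0.177, -0.0], [-0.0, -0.0, -1.0]]
ft_force: [0.4, -0.4, -1.4]
grip_width: 0.0107
```

```bash
python3 - <<'E'
from h import *
to([.5078,.0696,.017],80)
im,d=save('wrist','w5')
cv2.imwrite('pics/d.png',cv2.resize(im[160:280,220:340,::-1],None,fx=5,fy=5,interpolation=cv2.INTER_CUBIC))
im,d=save('top','t5');im2,d=save('scene','s5')
cv2.imwrite('pics/e.png',np.hstack([cv2.resize(im[140:240,190:300,::-1],None,fx=3.6,fy=4,interpolation=cv2.INTER_CUBIC),cv2.resize(im2[180:280,200:310,::-1],None,fx=3.6,fy=4,interpolation=cv2.INTER_CUBIC)]))
E
```

```text
t 9.05 pos [0.5072 0.0681 0.018 ] yaw 79.83 shift units [0.04  0.009 0.026] turn [-0.001  0.    -0.02 ] F [ 0.4 -0.4 -1.4] w 0.0107
```

View pics/d.png

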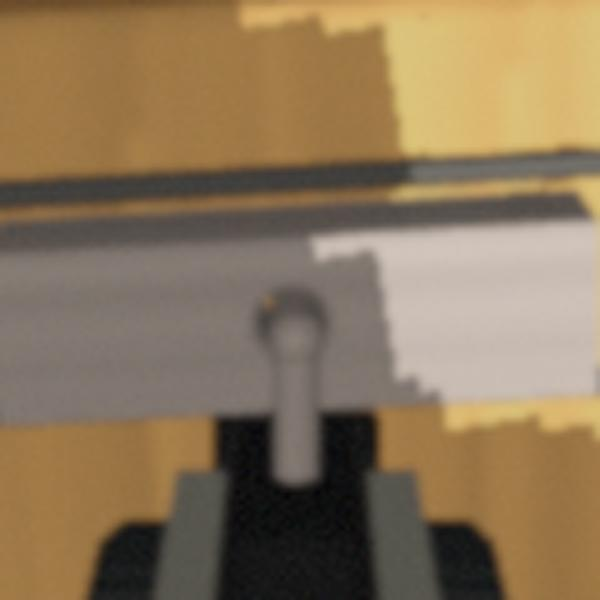

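View pics/e.png

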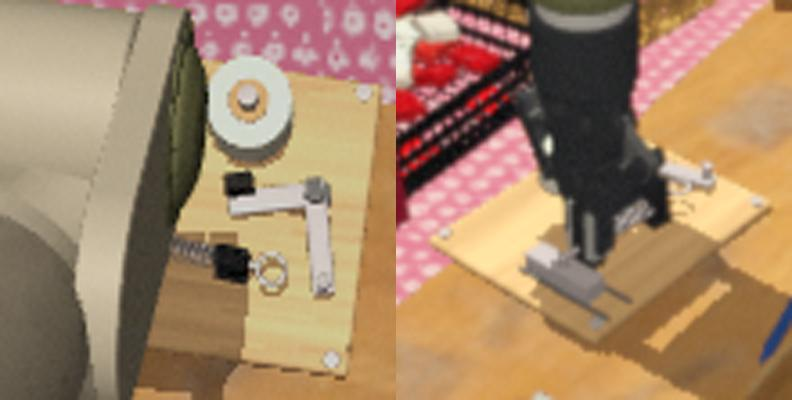

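Request:
jog_arm:
  plan:
    - [[0,0,0.02,0,0,0],[0,0,0,0,0,0]]

```text
time_s: 9.4
position: [0.5072, 0.0681, 0.0173]
tool_rot: [[0.177, 0.984, 0.0], [0.984, -0.177, 0.0], [0.0, 0.0, -1.0]]
ft_force: [-0.3, 0.3, -0.8]
grip_width: 0.0111
```

Request:
jog_arm:
  plan:
    - [[0,0,0,0,0,0],[0,0,0,0,0,0],[0,0,0,0,0,0],[0,0,-0.2,0,0,0],[0,0,-0.5,0,0,0],[0,0,-0.7,0,0,0],[0,0,-0.8,0,0,0],[0,0,-0.6,0,0,0]]
  grip: 0

```text
time_s: 10.2
position: [0.5074, 0.0681, 0.1318]
tool_rot: [[0.177, 0.984, 0.002], [0.984, -0.177, -0.0], [0.0, 0.002, -1.0]]
ft_force: [-0.3, 0.1, 0.6]
grip_width: 0.0426
```

Request:
jog_arm:
  plan:
    - [[-0.5,0,0,0,0,0],[-0.7,0,0,0,0,0],[-0.7,0,0,0,0,0],[-0.6,0,0,0,0,0],[0,0,0,0,0,0]]

```text
time_s: 10.7
position: [0.4893, -0.0324, 0.1299]
tool_rot: [[0.179, 0.984, 0.001], [0.984, -0.179, -0.001], [-0.0, 0.001, -1.0]]
ft_force: [0.2, 1.1, 0.5]
grip_width: 0.0428
```

```bash
python3 - <<'E'
from h import *
to([.5078,.0696,.13],80)
im,d=save('wrist','w6')
im,d=save('top','t6');im2,d=save('scene','s6')
cv2.imwrite('pics/e.png',np.hstack([cv2.resize(im[140:240,190:300,::-1],None,fx=3.6,fy=4,interpolation=cv2.INTER_CUBIC),cv2.resize(im2[180:280,200:310,::-1],None,fx=3.6,fy=4,interpolation=cv2.INTER_CUBIC)]))
E
```

```text
t 10.7 pos [ 0.4893 -0.0324  0.1299] yaw 79.67 shift units [ 2.591 -0.004 -0.003] turn [ 0.005  0.003 -0.039] F [0.2 1.1 0.5] w 0.0428
```

View pics/w6.png

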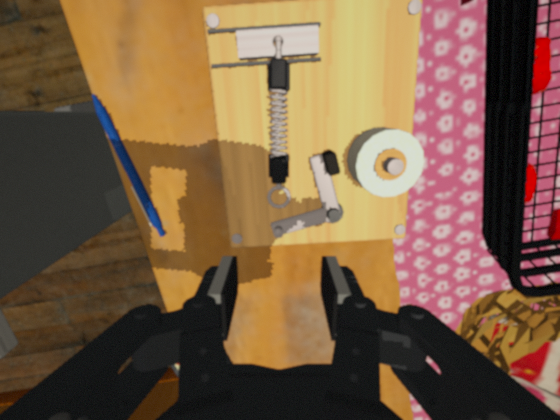

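View pics/e.png

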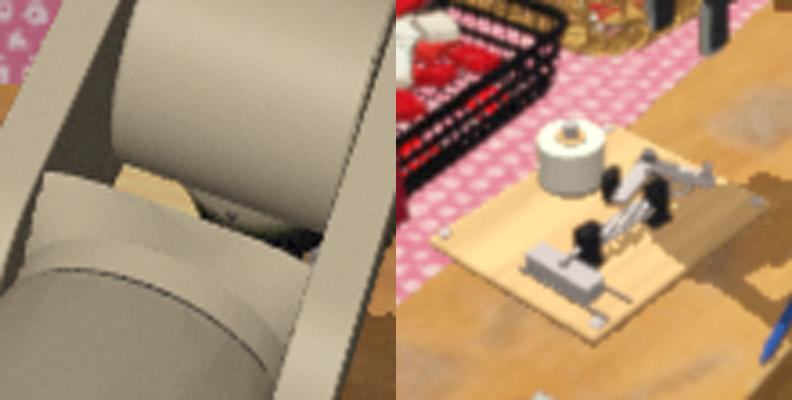

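```bash
python3 - <<'E'
from h import *
c=cam('wrist'); im=cv2.imread('pics/w6.png')
x0,y0=240,145
cv2.imwrite('pics/d.png',cv2.resize(im[y0:y0+100,x0:x0+110],None,fx=6,fy=6,interpolation=cv2.INTER_CUBIC))
E
```

```text
(no output)
```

View pics/d.png

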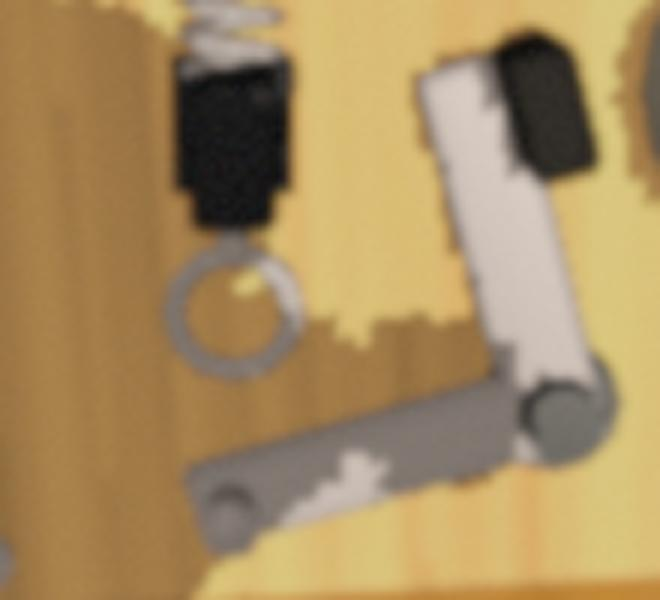

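```bash
python3 - <<'E'
from h import *
c=cam('wrist')
e=onplane('wrist',278.9,196.6,.024,c); p=onplane('wrist',277.9,229.4,.0285,c)
hole=np.array([.5116,.0937,.024])
print(e,p,'eye-hole',np.linalg.norm((e-hole)[:2]),'post-hole',np.linalg.norm((p-hole)[:2]))
u=(hole-p)[:2]; u/=np.linalg.norm(u); print('line yaw',np.degrees(np.arctan2(u[1],u[0])))
w=(hole-e)[:2]; print('spring yaw',np.degrees(np.arctan2(w[1],w[0])))
w/=np.linalg.norm(w); tab=e[:2]+.024*w; print('tab',tab)
to([*tab,.017],79.7)
E
```

```text
[ 0.49132155 -0.01961221  0.024     ] [ 0.48556568 -0.04680179  0.0285    ] eye-hole 0.11511243690450522 post-hole 0.14289344830907114
line yaw 79.50242353351852
spring yaw 79.85370532903778
tab [0.49554944 0.00401246]
t 10.85 pos [ 0.4896 -0.0299  0.1297] yaw 79.83 shift units [ 0.86  -0.003  2.817] turn [ 0.002 -0.001  0.015] F [ 0.2  0.1 -0.5] w 0.0426
```

```bash
python3 - <<'E'
from h import *
c=cam('wrist'); im,d=save('wrist','w7'); to([.4955,.0015,.017],79.7)
x0,y0=240,145
cv2.imwrite('pics/d.png',cv2.resize(im[y0:y0+100,x0:x0+110,::-1],None,fx=6,fy=6,interpolation=cv2.INTER_CUBIC))
x0,y0=200,0
cv2.imwrite('pics/e.png',cv2.resize(im[y0:y0+100,x0:x0+150,::-1],None,fx=5,fy=5,interpolation=cv2.INTER_CUBIC))
E
```

```text
t 10.9 pos [ 0.4896 -0.0296  0.1296] yaw 79.87 shift units [0.792 0.008 2.814] turn [ 0.001 -0.001  0.019] F [-0.2 -0.4  0.6] w 0.0427
```

View pics/d.png

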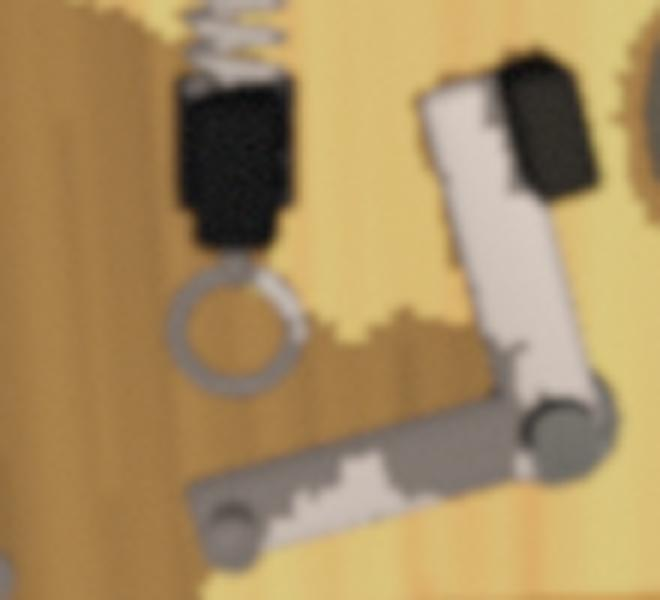

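View pics/e.png

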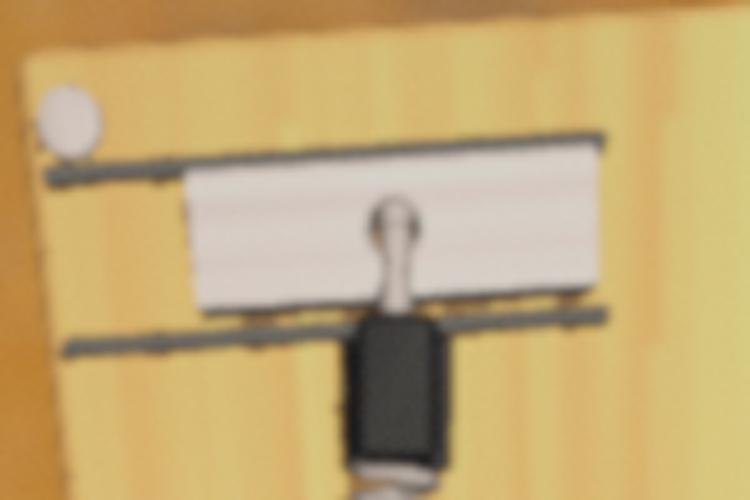

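```bash
python3 - <<'E'
from h import *
c=cam('wrist')
e=onplane('wrist',279.1,199.6,.024,c); p=onplane('wrist',278.5,232.6,.0285,c); h=onplane('wrist',278.6,44,.02,c)
pv=onplane('wrist',240+562/6-.4,145+440/6-.4,.02,c)
print(e,p,h,pv,np.linalg.norm((pv-p)[:2]));print(np.linalg.norm((e-h)[:2]),np.linalg.norm((p-h)[:2]))
print(h+0); w=(h-e)[:2]; w/=np.linalg.norm(w);print('yaw',np.degrees(np.arctan2(w[1],w[0])),'tab',e[:2]+.024*w)
E
```

```text
[ 0.49103381 -0.02193628  0.024     ] [ 0.48558004 -0.04949545  0.0285    ] [0.51144496 0.0943069  0.02      ] [ 0.53445247 -0.04774664  0.02      ] 0.048903715304102986
0.11802157024306087 0.14610991939957146
[0.51144496 0.0943069  0.02      ]
yaw 80.04095173131202 tab [0.49518447 0.00170208]
```

Request:
jog_arm:
  plan:
    - [[0.4,0,0,0,0,0],[0.42,0,0.2,0,0,0],[0,0,0.6,0,0,0],[0,0,0.7,0,0,0],[0,0,0.6,0,0,0],[0,0,0.4,0,0,0],[0,0,0.2,0,0,0],[0,0,0,0,0,0]]

```text
time_s: 11.7
position: [0.4951, 0.0026, 0.0208]
tool_rot: [[0.176, 0.984, -0.001], [0.984, -0.176, 0.0], [0.0, -0.001, -1.0]]
ft_force: [0.4, -0.4, -0.2]
grip_width: 0.0427
```

```bash
python3 -c "
from h import *
to([.4954,.0027,.020],80)"
```

```text
t 11.7 pos [0.4951 0.0026 0.0208] yaw 79.88 shift units [0.003 0.007 0.019] turn [-0.01  -0.001 -0.014] F [ 0.4 -0.4 -0.2] w 0.0427
```

Request:
jog_arm:
  plan:
    - [[0,0,0,0,0,0],[0,0,0,0,0,0],[0,0,0,0,0,0],[0,0,0,0,0,0],[0,0,0,0,0,0],[-0.05,0,0,0,0,0],[-0.05,0,0,0,0,0],[-0.05,0,0,0,0,0],[-0.05,0,0,0,0,0],[0,0,0,0,0,0]]
  grip: -1
  squeeze: 70

```text
time_s: 12.7
position: [0.4946, -0.0052, 0.0224]
tool_rot: [[0.177, 0.984, 0.003], [0.984, -0.177, 0.001], [0.002, 0.002, -1.0]]
ft_force: [0.9, 6.5, 4.9]
grip_width: 0.0105
```

```bash
python3 - <<'E'
from h import *
to([.4938,-.0052,.020],80)
im,d=save('wrist','w8')
cv2.imwrite('pics/d.png',cv2.resize(im[100:300,180:380,::-1],None,fx=3,fy=3,interpolation=cv2.INTER_CUBIC))
E
```

```text
t 12.7 pos [ 0.4946 -0.0052  0.0224] yaw 79.8 shift units [-0.003 -0.02   0.059] turn [ 0.015 -0.01  -0.023] F [0.9 6.5 4.9] w 0.0105
```

View pics/d.png

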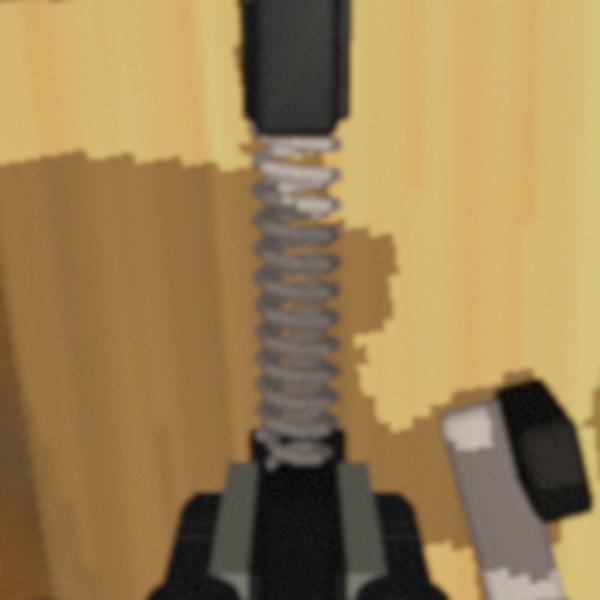

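```bash
python3 - <<'E'
from h import *
T=np.array([.4896,-.0296]) 
# wrist cam at w7: tool shift from now is pure translation approx; reconstruct with current cam + shift
K,R,t=cam('wrist'); s=env.observe(); C=-t@R
C=C+np.array([.4896,-.0296,.1296])-np.array(s['position']); c=(K,R,-R@C)
Cr=lambda x,y:(240+(x+.5)/6-.5,145+(y+.5)/6-.5)
f=lambda x,y,z:onplane('wrist',*Cr(x,y),z,c)
a,b=f(190,490,.017),f(495,400,.017); print('edge',a,b)
v=(a-b)[:2]; ang=np.degrees(np.arctan2(v[1],v[0])); print('arm dir',ang)
hx=lambda x,y:(200+(x+.5)/5-.5,0+(y+.5)/5-.5)
l,r=onplane('wrist',*hx(190,172),.02,c),onplane('wrist',*hx(595,146),.02,c); v2=(l-r)[:2]; ax=np.degrees(np.arctan2(v2[1],v2[0])); print('block -x dir',ax,np.linalg.norm(v2))
th=(ang-ax+180)%360-180; print('theta',th)
a2=np.radians(ax); own_mx=np.array([np.cos(a2),np.sin(a2)]); own_y=np.array([own_mx[1],-own_mx[0]])
h=onplane('wrist',*hx(395,222),.02,c); print(h,own_y)
p=f(234,528,.0285); pb=f(234,528,.0255); print('post',p,pb,'own y rel hole',(p-h)[:2]@own_y,'own x',-(p-h)[:2]@own_mx)
print('pred own y',-137-50*np.sin(np.radians(th)))
A=lambda x,y:(190+(x+.5)/7-.5,145+(y+.5)/6.3-.5)
ct=cam('top')
a,b=[onplane('top',*A(*q),.017,ct) for q in [(610,432),(597,300)]];a1,b1=[onplane('top',*A(*q),.017,ct) for q in [(650,425),(637,300)]]
print('top arm dir',[np.degrees(np.arctan2(*(q)[[1,0]])) for q in (a-b,a1-b1)],(a,b))
E
```

```text
edge [ 0.47971315 -0.04678862  0.017     ] [ 0.52619324 -0.04092476  0.017     ]
arm dir -172.80963508424026
block -x dir 173.06646910945526 0.05920192006924567
theta 14.123895806304517
[0.51184063 0.09444495 0.02      ] [0.1207178  0.99268686]
post [ 0.4858689  -0.04937147  0.0285    ] [ 0.48565938 -0.05055858  0.0255    ] own y rel hole -0.1458999169923409 own x -0.008420598138779252
pred own y -149.2009742946153
top arm dir [np.float64(-174.13391090511598), np.float64(-174.00100395137807)] (array([ 0.4792398, -0.048027 ,  0.017    ]), array([ 0.52540798, -0.04328359,  0.017     ]))
```

Request:
jog_arm:
  plan:
    - [[-0.05,0,0,0,0,0],[-0.03,0,-0.05,0,0,0],[-0.02,0,-0.08,0,0,0],[0,0,-0.08,0,0,0],[0,0,-0.07,0,0,0],[0,0,0,0,0,0]]

```text
time_s: 13.35
position: [0.4934, -0.0091, 0.0331]
tool_rot: [[0.177, 0.984, 0.001], [0.984, -0.177, 0.001], [0.001, 0.001, -1.0]]
ft_force: [1.3, 5.0, -2.3]
grip_width: 0.0103
```

```bash
python3 - <<'E'
from h import *
to([.4897,-.0277,.0334],79.8)
im,d=save('wrist','w9'); im2,d=save('scene','s9'); im3,_=save('top','t9')
cv2.imwrite('pics/d.png',np.hstack([cv2.resize(im[0:200,180:380,::-1],None,fx=2,fy=3,interpolation=cv2.INTER_CUBIC),cv2.resize(im2[180:280,215:305,::-1],None,fx=4.4,fy=6,interpolation=cv2.INTER_CUBIC)]))
E
```

```text
t 13.35 pos [ 0.4934 -0.0091  0.0331] yaw 79.81 shift units [-0.473 -0.009 -0.008] turn [ 0.006 -0.009  0.001] F [ 1.3  5.  -2.3] w 0.0103
```

View pics/d.png

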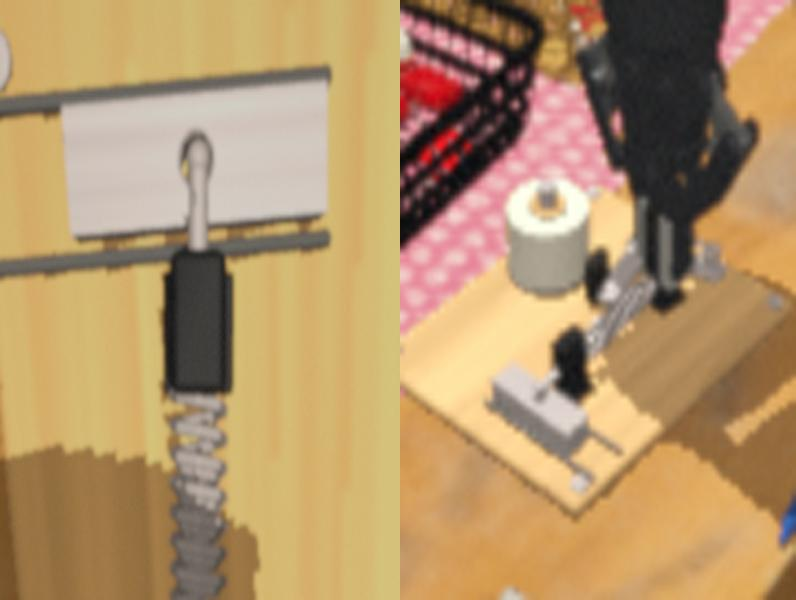

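View pics/t9.png

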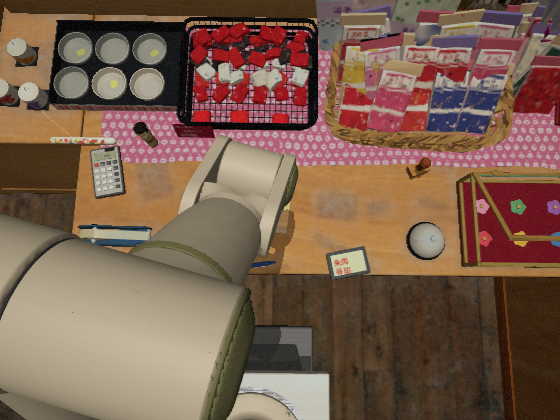

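Request:
jog_arm:
  plan:
    - [[-0.07,0,0,0,0,0],[-0.1,0,0,0,0,0],[-0.1,0,0,0,0,0],[-0.1,-0.01,0,0,0,0],[-0.07,0,0,0,0,0],[-0.03,0,0,0,0,0],[0,0,0,0,0,0]]

```text
time_s: 14.2
position: [0.4896, -0.0271, 0.0327]
tool_rot: [[0.178, 0.984, 0.001], [0.984, -0.178, 0.002], [0.002, 0.0, -1.0]]
ft_force: [2.9, 9.8, -2.6]
grip_width: 0.0102
```

```bash
python3 - <<'E'
from h import *
to([.4897,-.0277,.0334],79.8)
im,d=save('wrist','w10'); im2,d=save('scene','s10')
cv2.imwrite('pics/d.png',np.hstack([cv2.resize(im[0:200,180:380,::-1],None,fx=2,fy=3,interpolation=cv2.INTER_CUBIC),cv2.resize(im2[200:250,245:295,::-1],None,fx=8,fy=12,interpolation=cv2.INTER_CUBIC)]))
E
```

```text
t 14.2 pos [ 0.4896 -0.0271  0.0327] yaw 79.77 shift units [-0.014  0.006 -0.017] turn [ 0.002 -0.017 -0.004] F [ 2.9  9.8 -2.6] w 0.0102
```

View pics/d.png

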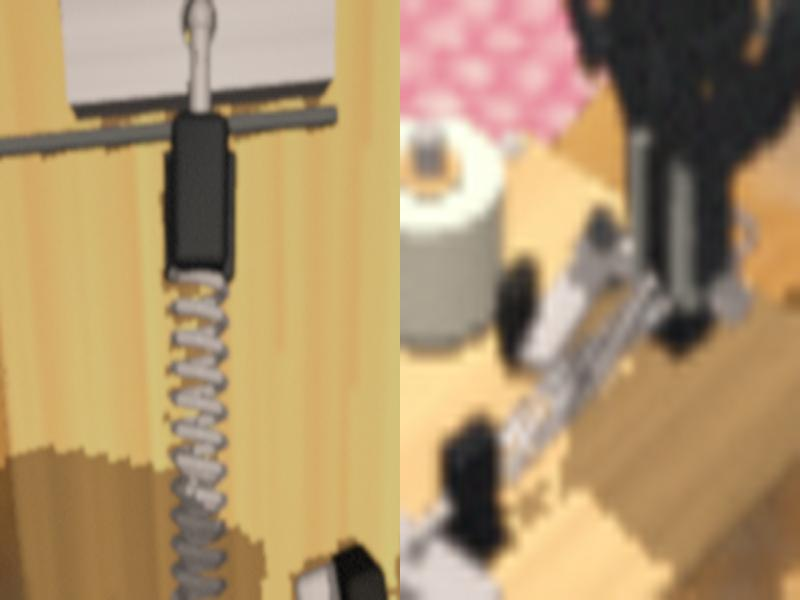

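```bash
python3 - <<'E'
from h import *
im=cv2.imread('pics/s10.png'); c=cam('scene')
x0,y0,k=265,195,16
a=cv2.resize(im[y0:y0+36,x0:x0+45],None,fx=k,fy=k,interpolation=cv2.INTER_CUBIC)
T=np.array([.4896,-.0271]); e=np.r_[T+[-.0043,-.0245],.024+.0112]
th=np.linspace(0,2*np.pi,30)
def dr(P,col):
    q=((proj('scene',P,c)-[x0,y0]+.5)*k-.5).astype(int); cv2.polylines(a,[q.reshape(-1,1,2)],True,col,1)
dr(np.c_[e[0]+.0085*np.cos(th),e[1]+.0085*np.sin(th),0*th+e[2]],(0,0,255))
for z in (.0255,.017): dr(np.c_[.4856+.0045*np.cos(th),-.0522+.0045*np.sin(th),0*th+z],(255,0,0))
cv2.imwrite('pics/e.png',np.hstack([cv2.resize(im[y0:y0+36,x0:x0+45],None,fx=k,fy=k,interpolation=cv2.INTER_CUBIC)])); cv2.imwrite('pics/f.png',a)
im=cv2.imread('pics/s6.png')
a=cv2.resize(im[y0:y0+36,x0:x0+45],None,fx=k,fy=k,interpolation=cv2.INTER_CUBIC); 
for z in (.0285,.0255,.017): dr(np.c_[.4856+.0045*np.cos(th),-.0522+.0045*np.sin(th),0*th+z],(255,0,0))
e=np.array([.4910,-.0219,.024])
dr(np.c_[e[0]+.0085*np.cos(th),e[1]+.0085*np.sin(th),0*th+e[2]],(0,0,255))
cv2.imwrite('pics/g.png',a)
E
```

```text
(no output)
```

View pics/f.png

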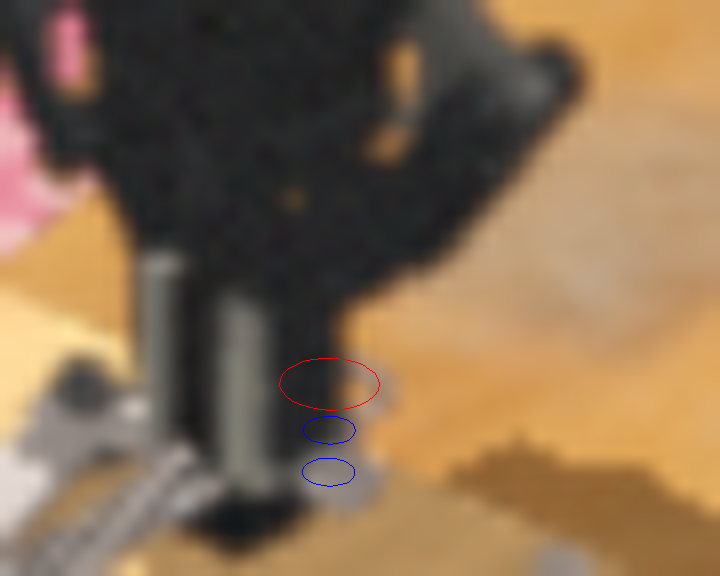

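View pics/g.png

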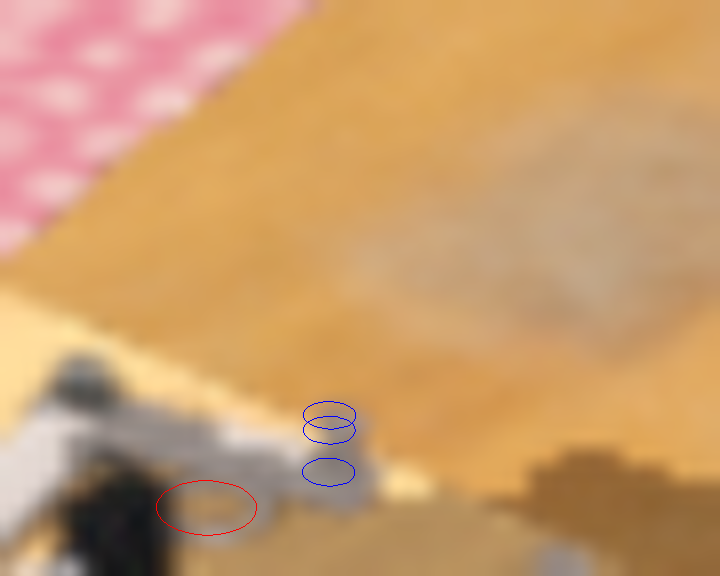

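View pics/e.png

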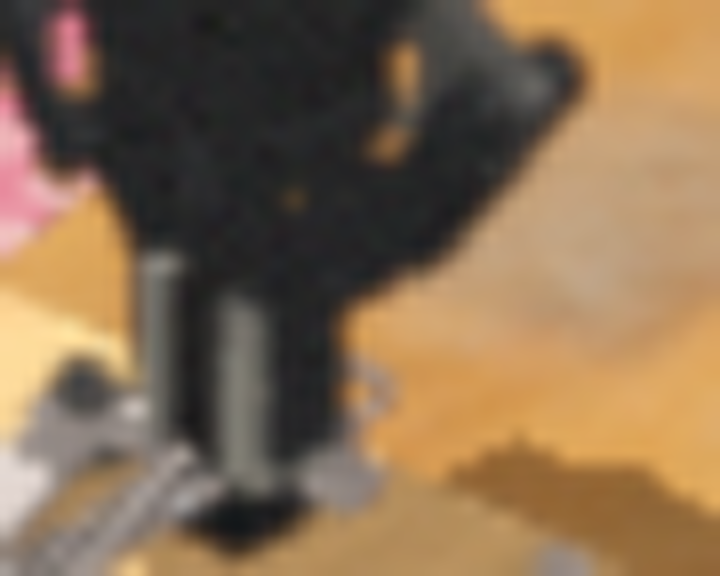

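Request:
jog_arm:
  plan:
    - [[0,0,0.05,0,0,0],[0,0,0.05,0,0,0],[0,0,0.05,0,0,0],[0,0,0,0,0,0]]

```text
time_s: 14.7
position: [0.4897, -0.0269, 0.0266]
tool_rot: [[0.177, 0.984, 0.001], [0.984, -0.177, 0.002], [0.002, 0.0, -1.0]]
ft_force: [3.0, 9.1, -1.2]
grip_width: 0.0102
```

Request:
jog_arm:
  plan:
    - [[0,0,0.04,0,0,0],[0,0,0.04,0,0,0],[0,0,0.03,0,0,0],[0,0,0,0,0,0]]

```text
time_s: 15.1
position: [0.4897, -0.0269, 0.0225]
tool_rot: [[0.177, 0.984, 0.001], [0.984, -0.177, 0.002], [0.002, 0.001, -1.0]]
ft_force: [2.2, 9.8, -0.0]
grip_width: 0.01
```

```bash
python3 - <<'E'
from h import *
to([.4897,-.0277,.0334],79.8)
im,d=save('wrist','w11'); im2,d=save('scene','s11')
x0,y0,k=255,195,12
cv2.imwrite('pics/d.png',np.hstack([cv2.resize(im[0:200,240:320,::-1],None,fx=2,fy=2.4,interpolation=cv2.INTER_CUBIC),cv2.resize(im2[y0:y0+40,x0:x0+50,::-1],None,fx=k,fy=k,interpolation=cv2.INTER_CUBIC)]))
E
```

```text
t 15.1 pos [ 0.4897 -0.0269  0.0225] yaw 79.79 shift units [-0.018  0.003 -0.273] turn [ 0.004 -0.016 -0.002] F [ 2.2  9.8 -0. ] w 0.01
```

View pics/d.png

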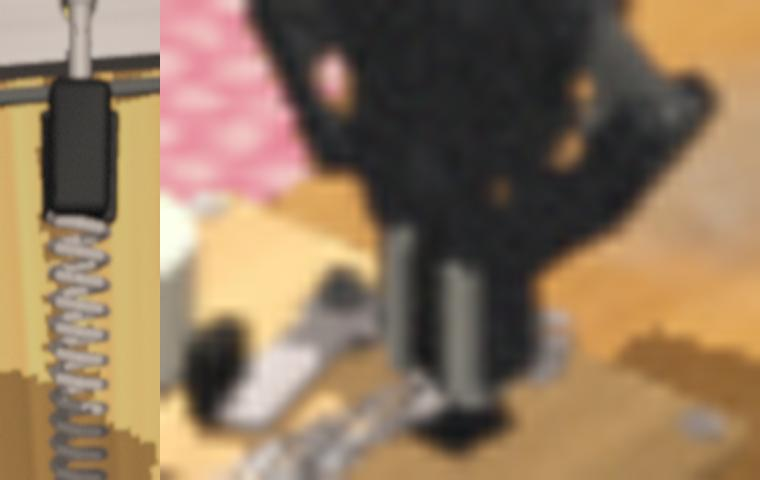

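Request:
jog_arm:
  plan:
    - [[0.04,0,0,0,0,0],[0.05,0,0,0,0,0],[0.05,0,0,0,0,0],[0.05,0,0,0,0,0],[0.05,0,0,0,0,0],[0.04,0,0,0,0,0],[0,0,0,0,0,0]]

```text
time_s: 15.9
position: [0.4914, -0.017, 0.0224]
tool_rot: [[0.177, 0.984, 0.0], [0.984, -0.177, 0.0], [0.0, 0.0, -1.0]]
ft_force: [-2.8, 5.5, 5.7]
grip_width: 0.0101
```

```bash
python3 - <<'E'
from h import *
to([.4897,-.0277,.0334],79.8)
im,d=save('wrist','w12'); im2,d=save('scene','s12')
x0,y0,k=245,200,12
cv2.imwrite('pics/d.png',np.hstack([cv2.resize(im[0:200,240:320,::-1],None,fx=2,fy=2.4,interpolation=cv2.INTER_CUBIC),cv2.resize(im2[y0:y0+40,x0:x0+50,::-1],None,fx=k,fy=k,interpolation=cv2.INTER_CUBIC)]))
E
```

```text
t 15.9 pos [ 0.4914 -0.017   0.0224] yaw 79.83 shift units [-0.272  0.004 -0.275] turn [ 0.    -0.002  0.004] F [-2.8  5.5  5.7] w 0.0101
```

View pics/d.png

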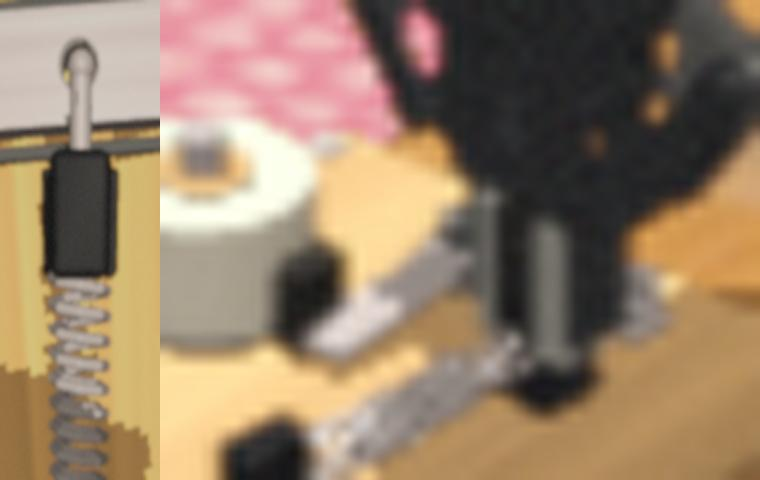

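View pics/w12.png

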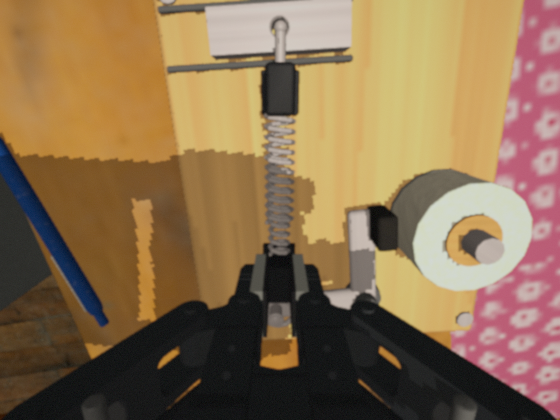

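Request:
jog_arm:
  plan:
    - [[0,0,0,0,0,0],[0,0,0,0,0,0],[0,0,0,0,0,0],[0,0,0,0,0,0]]
  grip: -0.4

```text
time_s: 16.4
position: [0.4916, -0.0175, 0.0221]
tool_rot: [[0.177, 0.984, 0.0], [0.984, -0.177, -0.0], [-0.0, 0.0, -1.0]]
ft_force: [0.3, 0.5, -0.1]
grip_width: 0.0256
```

Request:
jog_arm:
  plan:
    - [[0,0,-0.1,0,0,0],[0,0,-0.3,0,0,0],[0,0,-0.5,0,0,0],[0,0,-0.7,0,0,0],[0,0,-0.8,0,0,0],[-0.4,0,-0.5,0,0,0],[-0.6,0,0,0,0,0],[-0.5,0,0,0,0,0],[0,0,0,0,0,0],[0,0,0,0,0,0]]

```text
time_s: 17.4
position: [0.4808, -0.0762, 0.1382]
tool_rot: [[0.177, 0.984, -0.0], [0.984, -0.177, 0.0], [0.0, -0.0, -1.0]]
ft_force: [0.4, 0.1, -0.2]
grip_width: 0.0257
```

```bash
python3 - <<'E'
from h import *
to([.4897,-.0277,.0334],79.8)
c=cam('wrist');im,d=save('wrist','w13'); im2,d=save('scene','s13'); c=cam('wrist')
np.savez('pics/c13.npz',K=c[0],R=c[1],t=c[2])
x0,y0,k=245,200,10
cv2.imwrite('pics/d.png',cv2.resize(im2[190:250,220:300,::-1],None,fx=k,fy=k,interpolation=cv2.INTER_CUBIC))
E
```

```text
t 17.4 pos [ 0.4808 -0.0762  0.1382] yaw 79.78 shift units [1.232 0.005 2.62 ] turn [-0.001 -0.002 -0.002] F [ 0.4  0.1 -0.2] w 0.0257
```

View pics/d.png

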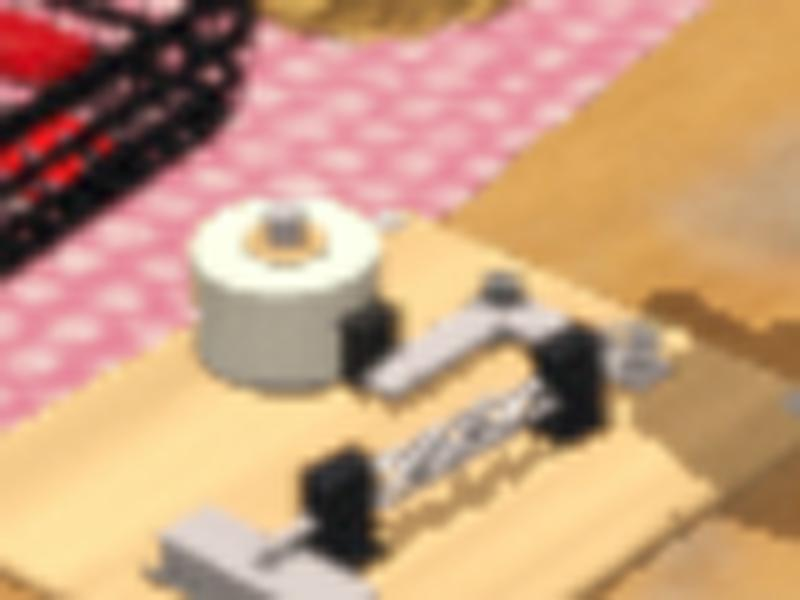

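View pics/w13.png

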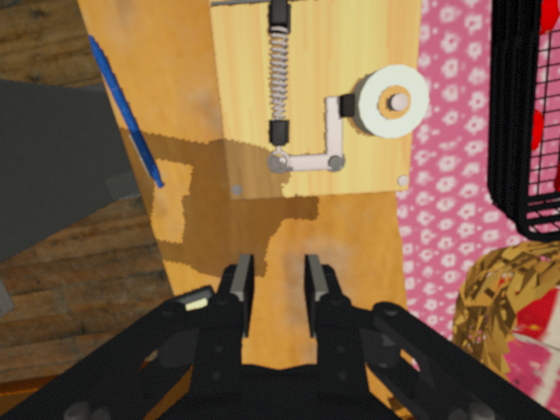

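Request:
jog_arm:
  plan:
    - [[0.4,0,0,0,0,0],[0.5,0,0,0,0,0],[0.4,0,0,0,0,0],[0,0,0,0,0,0],[0,0,0,0,0,0]]

```text
time_s: 18.0
position: [0.49, -0.0247, 0.1381]
tool_rot: [[0.175, 0.985, -0.0], [0.985, -0.175, -0.0], [-0.0, -0.0, -1.0]]
ft_force: [0.2, 0.0, 0.1]
grip_width: 0.0259
```

```bash
python3 - <<'E'
from h import *
c=cam('wrist');im,d=save('wrist','w14'); to([.49,-.03,.1],80)
bg=im[:,:,::-1]
cv2.imwrite('pics/d.png',np.hstack([cv2.resize(bg[150:270,220:340],None,fx=3.3,fy=5,interpolation=cv2.INTER_CUBIC),cv2.resize(bg[0:120,220:340],None,fx=3.3,fy=5,interpolation=cv2.INTER_CUBIC)]))
vv,uu=np.mgrid[0:260,225:335]; vv=vv.ravel();uu=uu.ravel(); dd=d[vv,uu]; P=unproj('wrist',uu,vv,dd,c)
dark=(im[vv,uu].max(1)<70)&(dd>0)
for lo,hi in ((.05,.1),(-.04,.02)):
    m=dark&(P[:,1]>lo)&(P[:,1]<hi)&(P[:,2]>.03)&(abs(P[:,0]-.5)<.02); print(m.sum(),np.median(P[m],0) if m.any() else None, np.percentile(P[m,2],[5,95]) if m.any() else '')
E
```

```text
t 18.05 pos [ 0.49   -0.0252  0.1381] yaw 79.87 shift units [-0.119  0.021  0.952] turn [-0.001  0.001 -0.015] F [-0.1 -0.   1. ] w 0.026
389 [0.50649915 0.06790922 0.03807929] [0.03666593 0.03910555]
328 [ 0.4919281  -0.01266094  0.03795151] [0.03464067 0.03926508]
```

View pics/d.png

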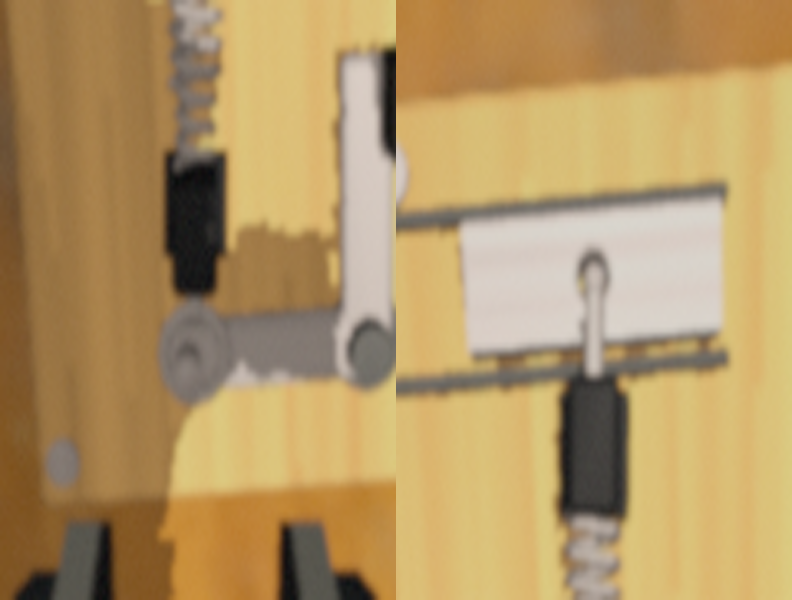

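```bash
python3 -c "
from h import *
print(close_job())"
```

```text
the job is handed in; nothing more can be done
None
```

The spring is fitted, and I handed the job in at about 18 s of the 64 s allowed; no verdict was reported.

**What I did:** I gripped the hook tab and lowered the peg into the anchor block's hole with almost no force. Then I gripped the eye tab, stretched the spring about 28–31 mm and lowered the eye over the post. I eased the pull off until the shoe reached the reel, and released.

**Last checks:**
- **Seating:** both tab tops measure 38 mm, so both tabs stand on the deck and the peg is fully home.
- **Eye and post:** the wrist and scene pictures show the eye round the post, below its head.
- **Brake shoe:** it sits against the reel in the pictures. I did not measure the arm angle.
- **Stretch:** the tabs are about 82 mm apart, so roughly 12 mm by the depth picture. The geometry suggests nearer 16 mm. Both are above the 8 mm needed.
- **Robot:** the gripper is clear, with about zero force.
- **Bystanders:** the arm never went near them, but I did not measure them again.

**What disagreed:** the post's position differed by about 5 mm between the top and wrist cameras. I aimed between the two, using the arm's geometry, and checked against the scene camera before lowering.

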